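# Load the lacquer drying lift and set it to float

### The arm

A 6-joint arm with a two-finger parallel gripper is mounted at the origin on the work surface. World frame = base frame: x ahead of the robot, y to its left, z up, the work surface at z = 0. Lengths are in m, angles in rad, forces in N, time in s.
With the tool pointing down it reaches from about 0.275 to 0.85 m from the base axis. Payload 19 kg.
Tool frame: the origin (TCP) lies on the centre line of the jaws, within the pads' length; the fingertips stand 8 mm ahead of it and the grasp point (between the pads) lies 11 mm behind it; z points along the fingers, y is the line along which they close (so a half turn about z gives the same grasp; the last joint's range is limited). The gripper opens to 85 mm and grips with 20 to 120 N. Pads are 22 mm wide; open, the fingers measure 114 mm over their backs; the gripper's body (76 mm by 85 mm) begins 54 mm behind the grasp point. The pads swing forward as they close: fully open they stand 13 mm farther back than shut.
Start: joints at [0.973, 0.15, 1.437, -0, 1.554, -0.134], TCP at [0.257, 0.514, 0.239] pointing down, gripper open.
Joint ranges: [-2.8, 2.8], [-0.68, 2.1], [0.12, 2.68], [-1.39, 4.53], [0.16, 2.79], [-2.81, 2.81]. Speed limits (rad/s): [1.89, 1.89, 2.22, 3.01, 3.01, 3.01].

### API

Orientations are given as a unit quaternion [w, x, y, z].
In Python, from rig import manip, eyes gives the robot as it stands.
- The arm moves only by the shell command python3 -m creep 'ROWS' [FORCE]. ROWS is JSON, a list of rows, each a list of 7 numbers: the turn, a rotation vector about the world's x, y, z in rad, then the shift along the world's x, y, z in cm, then the closure, from -1 (fully open) to 1 (shut). A call has 1 to 10 rows; each row shifts and turns the commanded pose from where the row before left it; what a row does not reach is not made up. A row lasts 1/12 s, in which the tool goes at most 41.7 mm and 7.16 degrees, less where a joint would pass 70% of its speed; a pose out of reach is approached as far as the arm can. A call with a gripper value outside its range is refused whole. The fingers move at their own pace and stop on an object; FORCE is the grip in N (left out, the last holds). Time passes only in rows, so rows that do not move let the fingers close. It gives the time, the measured TCP pose, the force, the opening and the grip force at its end, in the units of the state.
- manip.observe(): the state, without advancing time (a new reading comes with each control period).
- eyes.read_camera(name): name is "scene" or "top" or "wrist"; returns a dict with "pixels" (384x512x3 uint8, blue, green, red), "range_z" (384x512 float32, m along the optical axis (not along the pixel's ray), 0 where there is no reading), "fx", "fy", "cx", "cy" (pixels), "k1" (the pictures are not rectified: a ray, as slopes to the right and down, at radius r is drawn at 1 + k1 r^2 times it, then the intrinsics apply), "R" (3x3) and "t" (3): a world point X has camera coordinates R X + t. Camera axes: x right, y down, z forward; pixel columns grow to the right and rows downward; lengths in m; the calibration is good to about 2 mm. A picture is of the moment at which its call begins.
- manip.close_job(): hands the job in; it is judged then, once.
The state is a dict: "clock": time; "joint_pos": joint angles; "qvel": joint speeds; "tau": joint torques, N m; "eef_pos": TCP position; "tcp_rot": TCP orientation; "ft_force": force on the tool from outside, world axes, zero at the start; "ft_torque": the same for the moment, N m; "finger_gap": finger opening in m; "gripper_force": force on a finger pad.
Only numpy, scipy, OpenCV 4.12 (cv2) and the standard library are available. Lean on these libraries where they do the work, as an engineer would, in place of code of your own. Each camera call takes 0.05 s, during which the arm holds its last target. There are 200 camera calls.

### The job

Take every elephant on the bench by its hanger's black grip plate, never by the tacky lacquer, hook the hanger over the bare end of the lift's rail and slide it along under the keeper until it is centred at a tick mark: one to a mark, filling the marks from the mast end without a gap. When all hang at their marks, push the hydraulic lever past its stiff detent into the float notch so that it stays there and the rail sinks with the elephants all the way down into the curing box. Do not knock over any elephant and leave the vase, bowl and bottle where they are.

Things in the scene. Friction and masses are not known exactly. Their poses are not given: they have to be found in the camera images.
- lift: Fixed drying lift. Origin on the bench below the rail; x away from the robot, y along the rail to the mast (robot's left), z up. Mast 50 mm square, 330 high, at y 255. Under the rail an open shallow plywood curing box, inside x -85..110, y -157..187, walls 50 high. Valve block (76 x 70, 110 high) with the lever at x -170, y 255. Rail up: hung elephants clear the walls by 45.
- carriage (a joint): Carriage with the rail: 0 m = up (start), 0.075 = fully down. It is held up whatever hangs on it until the lever snaps into float (lets go at lever 0.44); then it sinks by its own weight at 10 to 20 mm/s. Rail: steel bar 16 mm thick, axis 243 mm high when up, along the lift's y from the mast to a free end at y -260.
- lever (a joint): Valve lever angle, rad. 0 = neutral, leaning 0.27 rad towards the robot; grows as the knob goes to the lift's +x. Light centring spring (1.5 N m/rad): let go early it returns to about 0. From 0.23 a stiffer detent resists, 12 to 15 N at the knob, passed at 0.38; then it snaps into the float notch and stays at about 0.51 by itself. End stop 0.60, firm.
- lever_knob (a point): Centre of the lever's black ball knob, 30 mm in diameter, on a 12 mm steel shaft, 135 mm from the pivot. It swings in the lift's x-z plane.
- lever_pivot (a point): Pivot of the lever, 115 mm above the bench, on top of the valve block; the turning axis is the lift's y axis.
- mark1 (a point): Rail axis under white tick 1 of 4 on the keeper (1 nearest the mast, 75 mm apart; lift y 100, 25, -50, -125); moves with the rail. The keeper is a flat bar 16 mm wide, 24 to 34 mm above the rail axis, from the mast to y -165: a hook slides under it but cannot be dropped on there. Hooks go on at the bare rail end, y -260 to -165.
- mark2 (a point): Rail axis under white tick 2 of 4 on the keeper (1 nearest the mast, 75 mm apart; lift y 100, 25, -50, -125); moves with the rail. The keeper is a flat bar 16 mm wide, 24 to 34 mm above the rail axis, from the mast to y -165: a hook slides under it but cannot be dropped on there. Hooks go on at the bare rail end, y -260 to -165.
- mark3 (a point): Rail axis under white tick 3 of 4 on the keeper (1 nearest the mast, 75 mm apart; lift y 100, 25, -50, -125); moves with the rail. The keeper is a flat bar 16 mm wide, 24 to 34 mm above the rail axis, from the mast to y -165: a hook slides under it but cannot be dropped on there. Hooks go on at the bare rail end, y -260 to -165.
- mark4 (a point): Rail axis under white tick 4 of 4 on the keeper (1 nearest the mast, 75 mm apart; lift y 100, 25, -50, -125); moves with the rail. The keeper is a flat bar 16 mm wide, 24 to 34 mm above the rail axis, from the mast to y -165: a hook slides under it but cannot be dropped on there. Hooks go on at the bare rail end, y -260 to -165.
- hanger1: Steel hanger 1 with its elephant, one rigid piece, 0.24 kg, 163 mm tall, standing on its plinth; None if absent, all alike. Origin under the plinth's middle, z up, x to the trunk. Hook: 18 mm wide strap up from the back at x -18, inverted V on top, tip at x +18. Black upright grip plate, 36 long in x, 10 thick in y, 32 high, centre (-68, 0, 120): pinch from above across y.
- elephant1: Black elephant fixed to hanger 1, same origin and axes: x -42 to +81 mm, trunk up to 96 mm high, body 43 mm wide, on a flat black plinth 92 x 60 x 8 mm (x -42 to +50). Its lacquer is tacky: fingers keep off.
- hook1 (a point): Where the rail's axis lies in the hook of hanger 1 when hung: 148 mm above the underside, x = y = 0. Inside the hook is 32 mm wide (8 mm to spare either side of the rail); its tip ends 16 mm below this point, so it must be over 24 mm above its hung height to pass over the rail from the side, yet under 44 so that the trunk passes under it.
- hanger2: Steel hanger 2 with its elephant, one rigid piece, 0.24 kg, 163 mm tall, standing on its plinth; None if absent, all alike. Origin under the plinth's middle, z up, x to the trunk. Hook: 18 mm wide strap up from the back at x -18, inverted V on top, tip at x +18. Black upright grip plate, 36 long in x, 10 thick in y, 32 high, centre (-68, 0, 120): pinch from above across y.
- elephant2: Black elephant fixed to hanger 2, same origin and axes: x -42 to +81 mm, trunk up to 96 mm high, body 43 mm wide, on a flat black plinth 92 x 60 x 8 mm (x -42 to +50). Its lacquer is tacky: fingers keep off.
- hook2 (a point): Where the rail's axis lies in the hook of hanger 2 when hung: 148 mm above the underside, x = y = 0. Inside the hook is 32 mm wide (8 mm to spare either side of the rail); its tip ends 16 mm below this point, so it must be over 24 mm above its hung height to pass over the rail from the side, yet under 44 so that the trunk passes under it.
- hanger3: Steel hanger 3 with its elephant, one rigid piece, 0.24 kg, 163 mm tall, standing on its plinth; None if absent, all alike. Origin under the plinth's middle, z up, x to the trunk. Hook: 18 mm wide strap up from the back at x -18, inverted V on top, tip at x +18. Black upright grip plate, 36 long in x, 10 thick in y, 32 high, centre (-68, 0, 120): pinch from above across y.
- elephant3: Black elephant fixed to hanger 3, same origin and axes: x -42 to +81 mm, trunk up to 96 mm high, body 43 mm wide, on a flat black plinth 92 x 60 x 8 mm (x -42 to +50). Its lacquer is tacky: fingers keep off.
- hook3 (a point): Where the rail's axis lies in the hook of hanger 3 when hung: 148 mm above the underside, x = y = 0. Inside the hook is 32 mm wide (8 mm to spare either side of the rail); its tip ends 16 mm below this point, so it must be over 24 mm above its hung height to pass over the rail from the side, yet under 44 so that the trunk passes under it.
- hanger4: Steel hanger 4 with its elephant, one rigid piece, 0.24 kg, 163 mm tall, standing on its plinth; None if absent, all alike. Origin under the plinth's middle, z up, x to the trunk. Hook: 18 mm wide strap up from the back at x -18, inverted V on top, tip at x +18. Black upright grip plate, 36 long in x, 10 thick in y, 32 high, centre (-68, 0, 120): pinch from above across y.
- elephant4: Black elephant fixed to hanger 4, same origin and axes: x -42 to +81 mm, trunk up to 96 mm high, body 43 mm wide, on a flat black plinth 92 x 60 x 8 mm (x -42 to +50). Its lacquer is tacky: fingers keep off.
- hook4 (a point): Where the rail's axis lies in the hook of hanger 4 when hung: 148 mm above the underside, x = y = 0. Inside the hook is 32 mm wide (8 mm to spare either side of the rail); its tip ends 16 mm below this point, so it must be over 24 mm above its hung height to pass over the rail from the side, yet under 44 so that the trunk passes under it.
- vase: Bystander: round black vase with a white spot, 100 mm wide, 98 mm high, origin under its centre.
- egg_bowl: Bystander: dark metal bowl, 110 mm wide, 45 mm high, origin under its centre.
- thinner: Bystander: amber glass bottle with a white cap, 54 mm wide, 130 mm high, origin under its centre.
Mind the look-alikes: they are no part of the job. Leave any pink look-alike of the hanger1 alone. Leave any orange look-alike of the hanger3 alone.

How it is judged:
On the way, in this order (a step that is already met when the one before it is completed fails the run):
1. with the rail still up, every elephant present hangs on the rail at a mark of its own, marks 1, 2 and 3 filled (and 4 if there are four) ((distance between hook1 and mark1 below 0.012 m or distance between hook1 and mark2 below 0.012 m or distance between hook1 and mark3 below 0.012 m or distance between hook1 and mark4 below 0.012 m) and (distance between hook2 and mark1 below 0.012 m or distance between hook2 and mark2 below 0.012 m or distance between hook2 and mark3 below 0.012 m or distance between hook2 and mark4 below 0.012 m) and (distance between hook3 and mark1 below 0.012 m or distance between hook3 and mark2 below 0.012 m or distance between hook3 and mark3 below 0.012 m or distance between hook3 and mark4 below 0.012 m) and (distance between hook4 and mark1 below 0.012 m or distance between hook4 and mark2 below 0.012 m or distance between hook4 and mark3 below 0.012 m or distance between hook4 and mark4 below 0.012 m) and distance between any of hook1, hook2, hook3, hook4 and mark1 below 0.012 m and distance between any of hook1, hook2, hook3, hook4 and mark2 below 0.012 m and distance between any of hook1, hook2, hook3, hook4 and mark3 below 0.012 m and value of joint carriage below 0.01 m), for 0.3 s.
2. the lever is pushed past the detent into the float notch (value of joint lever above 0.46 rad), for 0.2 s.
At the end, for the whole second after the job is handed in: The lever stands in its float notch by itself (angle above 0.46 rad), the rail is fully down (more than 70 mm below its start), and every elephant present hangs on the rail, its hook within 12 mm of a mark, with marks 1, 2 and 3 all taken ((distance between hook1 and mark1 below 0.012 m or distance between hook1 and mark2 below 0.012 m or distance between hook1 and mark3 below 0.012 m or distance between hook1 and mark4 below 0.012 m) and (distance between hook2 and mark1 below 0.012 m or distance between hook2 and mark2 below 0.012 m or distance between hook2 and mark3 below 0.012 m or distance between hook2 and mark4 below 0.012 m) and (distance between hook3 and mark1 below 0.012 m or distance between hook3 and mark2 below 0.012 m or distance between hook3 and mark3 below 0.012 m or distance between hook3 and mark4 below 0.012 m) and (distance between hook4 and mark1 below 0.012 m or distance between hook4 and mark2 below 0.012 m or distance between hook4 and mark3 below 0.012 m or distance between hook4 and mark4 below 0.012 m) and distance between any of hook1, hook2, hook3, hook4 and mark1 below 0.012 m and distance between any of hook1, hook2, hook3, hook4 and mark2 below 0.012 m and distance between any of hook1, hook2, hook3, hook4 and mark3 below 0.012 m and value of joint lever above 0.46 rad and value of joint carriage above 0.07 m); the robot touches nothing.
It fails at once if an elephant falls over ((angle between hanger1's own z axis and vertical above 0.9 rad and height (world z) of hook1 below 0.12 m) or (angle between hanger2's own z axis and vertical above 0.9 rad and height (world z) of hook2 below 0.12 m) or (angle between hanger3's own z axis and vertical above 0.9 rad and height (world z) of hook3 below 0.12 m) or (angle between hanger4's own z axis and vertical above 0.9 rad and height (world z) of hook4 below 0.12 m)).
It fails at once if the fingers press on an elephant's tacky lacquer (contact force between the fingers and elephant1 above 1 N or contact force between the fingers and elephant2 above 1 N or contact force between the fingers and elephant3 above 1 N or contact force between the fingers and elephant4 above 1 N).
It fails at once if the vase, bowl or bottle is knocked out of place (distance of any of vase, egg_bowl, thinner from where it was at the start of the episode above 0.04 m).
Of hanger1, hanger2, hanger3, hanger4 only 3 to 4 are there at a start; the rules pass over those that are not, and their reading is None.
At some moment in a run one of hanger1, hanger2, hanger3, hanger4 may be knocked a few centimetres aside while the robot is not near it.
It also fails if it takes over 208 s, if anything falls off the work surface, if the arm or the gripper's body presses on something with over 40 N, if the wrist force passes 120 N, or if a joint passes its speed limit or range.

## Working session

There is one attempt and no reset: what is moved stays moved. The work goes in short steps, Python scripts to look and compute and a shell command to move; the robot and the scene stay as the last step left them, time stands still between calls to the robot, and variables do not carry over. Pictures are saved under pics/ and viewed, at most 14 in all, crops included, and the job is handed in when it is done.

```bash
ls; mkdir -p pics
cat > h.py <<'E'
import numpy as np, cv2
from rig import manip, eyes
def shot(n,f):
    c=eyes.read_camera(n); cv2.imwrite('pics/'+f+'.png',c['pixels']); np.savez('pics/'+f+'.npz',**c); return c
def load(f): return dict(np.load('pics/'+f+'.npz'))
def K(c): return np.array([[c['fx'],0,c['cx']],[0,c['fy'],c['cy']],[0,0,1]],float)
def rays(c,uv):
    uv=np.asarray(uv,float).reshape(-1,1,2)
    n=cv2.undistortPoints(uv,K(c),np.array([float(c['k1']),0,0,0.]))[:,0]
    return np.c_[n,np.ones(len(n))]
def onplane(c,uv,z):
    d=rays(c,uv)@c['R']; o=-c['R'].T@c['t']
    return o+d*((z-o[2])/d[:,2])[:,None]
def cloud(c):
    v,u=np.mgrid[0:384,0:512]; r=rays(c,np.c_[u.ravel(),v.ravel()])
    P=(r*c['range_z'].reshape(-1,1)-c['t'])@c['R']; return P.reshape(384,512,3)
def proj(c,X):
    X=np.asarray(X,float).reshape(-1,3)
    return cv2.projectPoints(X,cv2.Rodrigues(c['R'])[0],c['t'],K(c),np.array([float(c['k1']),0,0,0.]))[0][:,0]
E
python3 - <<'E'
from h import *
for n in ('scene','top'):
    c=shot(n,n+'0'); print(n,-c['R'].T@c['t'],c['fx'],c['k1'])
s=manip.observe();print(s)
a=cv2.imread('pics/scene0.png');b=cv2.imread('pics/top0.png')
E
```

```text
pics
scene [ 1.57782647 -0.02185194  0.95380451] 471.8799620486495 0.03583432419035885
top [ 0.32825309 -0.07026524  1.48814978] 392.61658094796354 -0.053662228757689806
{'clock': 0.1, 'joint_pos': array([ 9.73006725e-01,  1.50936476e-01,  1.43791146e+00,  1.26349114e-05,
        1.55382893e+00, -1.33995924e-01]), 'qvel': array([ 0.00012688, -0.00029193, -0.00227751,  0.00062476, -0.00153003,
        0.0012932 ]), 'tau': array([ 3.49274844e-03, -7.14386630e+01, -5.71792710e+01, -2.69454968e-04,
        7.26857732e-03, -3.89704098e-05]), 'eef_pos': array([0.25711919, 0.51408202, 0.23876319]), 'tcp_rot': array([-1.99855048e-04,  2.29824074e-01,  9.73232039e-01, -5.03962032e-04]), 'ft_force': array([ 0.67957196, -0.78591137,  0.57906216]), 'ft_torque': array([0.02111391, 0.02134669, 0.00744805]), 'gripper_force': 0.0, 'finger_gap': 0.08565772047013527}
```

View pics/top0.png

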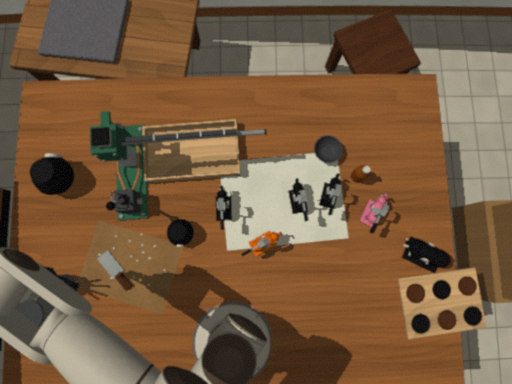

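View pics/scene0.png

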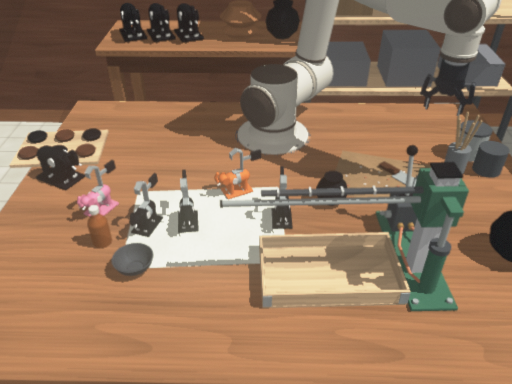

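The top view shows three black hung elephants at about (224,205), (299,200) and (331,195). The orange one at (265,243) and the pink one at (376,210) are look-alikes. A further black thing lies at (427,253), and the lift rail runs from (265,131) to (125,138). I'll check these candidates in one close crop.

Run:
```python
from h import *
a=cv2.imread('pics/top0.png')[165:285,195:460]; b=cv2.imread('pics/scene0.png')[130:270,30:300]
a=cv2.resize(a,(790,358),interpolation=3)
b=cv2.resize(b[:, :],(463,240),interpolation=3)
d=cv2.resize(cv2.imread('pics/top0.png')[110:230,80:280],(327,240),interpolation=3)
cv2.imwrite('pics/crop1.png',np.vstack([a,np.hstack([b,d])]))
c=load('top0');P=cloud(c)
for uv in [(427,253),(436,262),(52,174),(180,233),(265,131),(140,138),(224,205),(299,200),(331,195)]:
    print(uv,P[uv[1],uv[0]].round(3))
```

```text
(427, 253) [ 0.303 -0.691  0.114]
(436, 262) [ 0.271 -0.725  0.106]
(52, 174) [0.605 0.62  0.147]
(180, 233) [0.393 0.174 0.1  ]
(265, 131) [ 0.714 -0.128  0.248]
(140, 138) [0.69  0.274 0.276]
(224, 205) [0.492 0.019 0.077]
(299, 200) [ 0.504 -0.252  0.084]
(331, 195) [ 0.52  -0.37   0.079]
```

View pics/crop1.png

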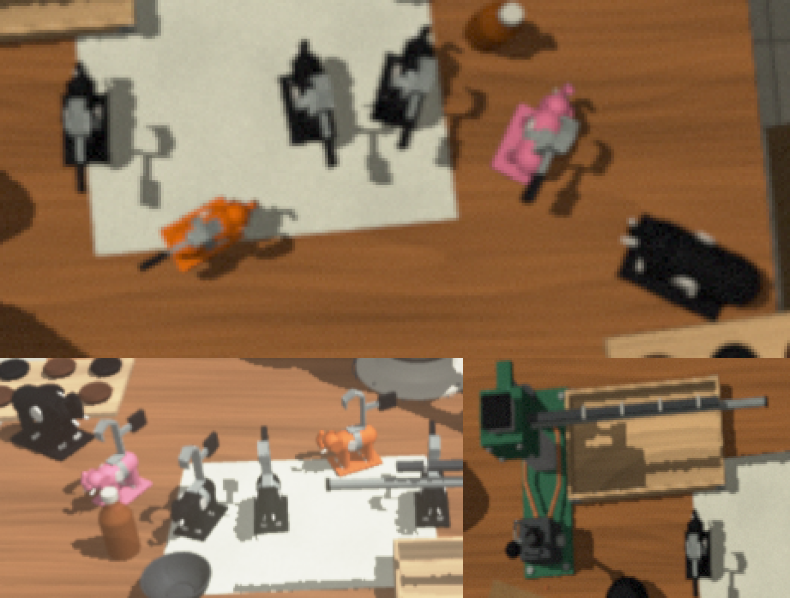

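Three real hangers: A (224,205), B (299,200) and C (331,195) in the top view. Each is a black elephant with a grey hook and a black plate. The orange and pink ones and the big bare black elephant at (427,253) are decoys. Next I'll measure the hangers and the lift.

```bash
cat >> h.py <<'E'
def hangers(c,P,cents,r=0.11):
    """plate & hook from top cloud: returns plate centre xy, yaw (x axis of hanger)"""
    img=c['pixels'].astype(int); out=[]
    for x,y in cents:
        m=(np.hypot(P[...,0]-x,P[...,1]-y)<r)&(c['range_z']>0)
        br=img.max(2); sat=img.max(2)-img.min(2)
        pl=m&(br<60)&(P[...,2]>.108)&(P[...,2]<.145)
        hk=m&(P[...,2]>.14)&(P[...,2]<.175)&(br>=60)
        out.append((P[pl],P[hk],np.argwhere(pl)[:,::-1],np.argwhere(hk)[:,::-1]))
    return out
E
python3 - <<'E'
from h import *
c=load('top0');P=cloud(c)
for pl,hk,a,b in hangers(c,P,[(.49,.02),(.5,-.25),(.52,-.37)]):
    p=pl.mean(0);h=hk.mean(0); d=h-p
    print(len(pl),p.round(3),pl.min(0).round(3),pl.max(0).round(3),len(hk),h.round(3),hk.min(0).round(3),hk.max(0).round(3),'yaw',np.degrees(np.arctan2(d[1],d[0])).round(1),np.hypot(*d[:2]).round(3))
# lift
for n in('top0','scene0'):
    c=load(n);P=cloud(c);V=P.reshape(-1,3);br=c['pixels'].max(2).ravel().astype(int)
    for zl,zh in((.266,.285),(.236,.256)):
        m=(V[:,2]>zl)&(V[:,2]<zh)&(V[:,0]>.62)&(V[:,0]<.78)&(V[:,1]<.26)&(V[:,1]>-.18)
        if zl<.25:m&=V[:,1]<-.04
        q=V[m];f=np.polyfit(q[:,1],q[:,0],1);r=q[:,0]-np.polyval(f,q[:,1]);g=abs(r)<.012;f=np.polyfit(q[g,1],q[g,0],1)
        print(n,zl,len(q),'x=',f.round(4),q[g].min(0).round(3),q[g].max(0).round(3))
    v,u=np.mgrid[0:384,0:512]
    w=(V[:,2]>.255)&(V[:,2]<.29)&(br>150)&(V[:,0]>.6)&(V[:,0]<.8)&(V[:,1]<.2)&(V[:,1]>-.1)
    k=cv2.connectedComponentsWithStats(w.reshape(384,512).astype(np.uint8))
    for i in range(1,k[0]): 
        if k[2][i,4]>1: print('tick',k[2][i,4],k[3][i].round(1),onplane(c,k[3][i],.277).round(4))
    m=(V[:,2]>.10)&(V[:,2]<.29)&(np.hypot(V[:,0]-.5,V[:,1]-.28)<.08)
    q=V[m]; print('lever',len(q),q[q[:,2]>.15].mean(0) if m.any() else 0, q[:,2].max() if m.any() else 0)
E
```

```text
22 [0.423 0.025 0.135] [0.406 0.02  0.118] [0.438 0.03  0.144] 70 [0.488 0.026 0.156] [0.419 0.017 0.142] [0.509 0.035 0.167] yaw 0.8 0.065
29 [ 0.453 -0.287  0.134] [ 0.431 -0.357  0.118] [ 0.478 -0.26   0.142] 66 [ 0.51  -0.258  0.156] [ 0.434 -0.273  0.14 ] [ 0.53  -0.246  0.167] yaw 27.0 0.064
25 [ 0.467 -0.356  0.133] [ 0.45  -0.366  0.118] [ 0.478 -0.349  0.145] 91 [ 0.522 -0.352  0.156] [ 0.449 -0.391  0.14 ] [ 0.549 -0.26   0.163] yaw 4.6 0.056
top0 0.266 503 x= [-0.0574  0.7061] [ 0.682 -0.034  0.267] [0.717 0.259 0.284]
top0 0.236 133 x= [-0.0523  0.7062] [ 0.702 -0.131  0.239] [ 0.721 -0.043  0.256]
tick 5 [223.2 128.6] [[0.7151 0.0069 0.277 ]]
tick 6 [199.8 131.8] [[0.7059 0.0818 0.277 ]]
tick 3 [176.3 132.3] [[0.7058 0.1571 0.277 ]]
tick 2 [177.  135.5] [[0.6953 0.1548 0.277 ]]
lever 109 [0.48091962 0.3569938  0.25004674] 0.25318839869657445
scene0 0.266 886 x= [-0.0586  0.7119] [ 0.687 -0.035  0.266] [0.721 0.26  0.282]
scene0 0.236 255 x= [-0.0666  0.7123] [ 0.704 -0.131  0.236] [ 0.728 -0.041  0.254]
tick 38 [272.3 189.7] [[ 0.7063 -0.0083  0.277 ]]
tick 21 [310.4 188.9] [[0.7014 0.0808 0.277 ]]
tick 16 [342.  189.2] [[0.7008 0.154  0.277 ]]
tick 7 [358. 187.] [[0.6916 0.1922 0.277 ]]
lever 42 [0.48452005 0.35751951 0.24910064] 0.2517618986426129
```

```bash
cat > meas.py <<'E'
from h import *
def pose(c,P,xy):
    (pl,hk,a,b),=hangers(c,P,[xy],.085)
    # keep plate cluster: largest connected pixels
    m=np.zeros((384,512),np.uint8); m[a[:,1],a[:,0]]=1
    k=cv2.connectedComponentsWithStats(m,connectivity=8); i=1+np.argmax(k[2][1:,4])
    s=k[1][a[:,1],a[:,0]]==i; A=onplane(c,a[s],.136)[:,:2]
    m=np.zeros((384,512),np.uint8); m[b[:,1],b[:,0]]=1
    k=cv2.connectedComponentsWithStats(m,connectivity=8); i=1+np.argmax(k[2][1:,4]); sb=k[1][b[:,1],b[:,0]]==i
    H=hk[sb]; p=A.mean(0)
    Q=np.vstack([A,H[:,:2]]).astype(np.float32)
    vx,vy,x0,y0=cv2.fitLine(Q,cv2.DIST_HUBER,0,.001,.001).ravel()
    d=H[:,:2].mean(0)-p; y=np.arctan2(vy,vx)
    if np.dot(d,[vx,vy])<0: y+=np.pi
    y=(y+np.pi)%(2*np.pi)-np.pi
    return p,y,s.sum(),sb.sum(),H[H[:,2]>.158][:,:2].mean(0)
E
python3 - <<'E'
from meas import *
c=load('top0');P=cloud(c)
for xy in [(.485,.025),(.50,-.26),(.515,-.36)]:
    p,y,n,m,hk=pose(c,P,xy);h=p+.068*np.array([np.cos(y),np.sin(y)]);print('plate',p.round(3),'yaw',y.round(3),n,m,'hook',h.round(3),'seen hook top',hk.round(3))
V=P.reshape(-1,3);m=(V[:,2]>.2)&(V[:,2]<.29)&(V[:,0]<.58)&(V[:,0]>.4)&(V[:,1]>.28)&(V[:,1]<.45)
q=V[m];q=q[q[:,2]>.235];print('knob',len(q),q.mean(0),q.min(0),q.max(0))
for f in('top0','scene0'):
    c=load(f);print(f,proj(c,[[.7015,.130,.243],[.480,.373,.245],[.517,.375,.115],[.722,-.13,.243]]).round(0).tolist())
E
```

```text
plate [0.423 0.025] yaw 0.003 22 69 hook [0.491 0.025] seen hook top [0.488 0.025]
plate [ 0.447 -0.265] yaw 0.122 22 65 hook [ 0.514 -0.257] seen hook top [ 0.512 -0.259]
plate [ 0.466 -0.356] yaw -0.334 25 69 hook [ 0.531 -0.378] seen hook top [ 0.53  -0.377]
knob 76 [0.4772257  0.3688795  0.25462189] [0.46305505 0.35583732 0.24372663] [0.49262632 0.38443186 0.26337062]
top0 [[186.0, 136.0], [110.0, 205.0], [123.0, 199.0], [265.0, 129.0]]
scene0 [[330.0, 201.0], [413.0, 150.0], [407.0, 196.0], [220.0, 204.0]]
```

```bash
R='';python3 -m creep '[[0,0,0.029,1.02,-3.06,0,-0.2],[0,0,0.029,1.02,-3.06,0,-0.2],[0,0,0.029,1.02,-3.06,0,-0.2],[0,0,0.029,1.02,-3.06,0,-0.2],[0,0,0.029,1.02,-3.06,0,-0.2],[0,0,0.029,1.02,-3.06,0,-0.2],[0,0,0.029,1.02,-3.06,0,-0.2],[0,0,0.029,1.02,-3.06,0,-0.2]]' 60
python3 -m creep '[[0,0,0.029,1.02,-3.06,0,-0.2],[0,0,0.029,1.02,-3.06,0,-0.2],[0,0,0.029,1.02,-3.06,0,-0.2],[0,0,0.029,1.02,-3.06,0,-0.2],[0,0,0.029,1.02,-3.06,0,-0.2],[0,0,0.029,1.02,-3.06,0,-0.2],[0,0,0.029,1.02,-3.06,0,-0.2],[0,0,0.029,1.02,-3.06,0,-0.2],[0,0,0,0,0,0,-0.2],[0,0,0,0,0,0,-0.2]]'
python3 - <<'E'
from h import *
s=manip.observe();print(s['joint_pos'].round(2))
from scipy.spatial.transform import Rotation as Ro
w,x,y,z=s['tcp_rot'];R=Ro.from_quat([x,y,z,w]).as_matrix();print(R.round(3))
c=shot('wrist','w1')
E
```

```text
clock: 0.77
eef_pos: [0.3388, 0.2679, 0.2391]
tcp_rot: [-0.0, 0.115, 0.993, -0.0]
ft_force: [0.0, 0.4, -0.4]
finger_gap: 0.0513
gripper_force: 0.0
clock: 1.6
eef_pos: [0.4205, 0.0234, 0.2389]
tcp_rot: [-0.0, 0.001, 1.0, 0.0]
ft_force: [-0.3, 0.2, 0.6]
finger_gap: 0.0513
gripper_force: 0.0
[-0.13 -0.18  1.76 -0.    1.56 -1.7 ]
[[-1.     0.003 -0.001]
 [ 0.003  1.     0.   ]
 [ 0.001  0.    -1.   ]]
```

View pics/w1.png

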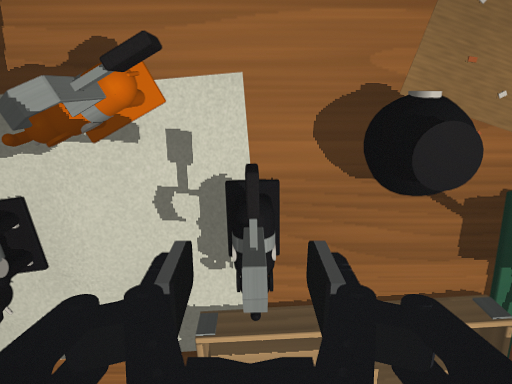

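The wrist view shows plate A at (252,180), midway between the open fingers at about (180,..) and (320,..), with the strap and hook ahead of it. I'll go down and grip.

```bash
python3 -m creep '[[0,0,0,0,0.15,-2.5,-0.2],[0,0,0,0,0,-2.5,-0.2],[0,0,0,0,0,-2.5,-0.2],[0,0,0,0,0,-2.5,-0.2],[0,0,0,0,0,-1.7,-0.2],[0,0,0,0,0,-1.0,-0.2],[0,0,0,0,0,0,1],[0,0,0,0,0,0,1],[0,0,0,0,0,0,1],[0,0,0,0,0,0,1]]' 80
python3 -m creep '[[0,0,0,0,0,0,1],[0,0,0,0,0,0,1],[0,0,0,0,0,0.5,1],[0,0,0,0,0,1,1],[0,0,0,0,0,1.5,1],[0,0,0,0,0,2,1],[0,0,0,0,0,2.5,1],[0,0,0,0,0,2.5,1],[0,0,0,0,0,2,1],[0,0,0,0,0,0,1]]'
python3 - <<'E'
from h import *
c=shot('scene','s1')
P=cloud(c);V=P.reshape(-1,3)
cv2.imwrite('pics/s1c.png',cv2.resize(c['pixels'][80:260,170:420],(750,540),interpolation=3))
E
```

```text
clock: 2.48
eef_pos: [0.4211, 0.0263, 0.1137]
tcp_rot: [0.001, -0.0, 1.0, -0.0]
ft_force: [0.2, 1.0, 1.0]
finger_gap: 0.0085
gripper_force: 77.9
clock: 3.32
eef_pos: [0.4216, 0.026, 0.2372]
tcp_rot: [0.003, -0.0, 1.0, -0.0]
ft_force: [0.1, -0.8, -1.7]
finger_gap: 0.0089
gripper_force: 78.0
```

View pics/s1c.png

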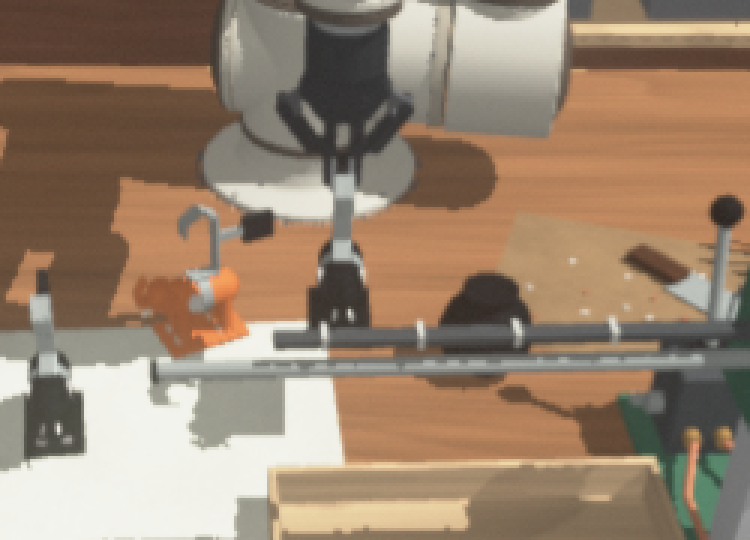

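Held upright: hook A at crop (343,165), plinth level, clear of the other things. I'll move to a point in front of the bare rail end and check the hook height from the scene camera.

```bash
python3 -m creep '[[0,0,0.0116,1.56,-2.28,0.1,1],[0,0,0.0116,1.56,-2.28,0.1,1],[0,0,0.0116,1.56,-2.28,0.1,1],[0,0,0.0116,1.56,-2.28,0.1,1],[0,0,0.0116,1.56,-2.28,0.1,1],[0,0,0,0,0,0,1],[0,0,0,0,0,0,1]]'
cat >> meas.py <<'E'
def held(c,tcp,off=(.07,0,.034)):
    "points of hook strap near expected hook point: grey, apex"
    P=cloud(c).reshape(-1,3);h=np.array(tcp)+off
    m=(abs(P[:,1]-h[1])<.016)&(P[:,0]>h[0]-.03)&(P[:,0]<h[0]+.03)&(P[:,2]>h[2]-.05)&(P[:,2]<h[2]+.03)
    return P[m]
E
python3 - <<'E'
from meas import *
c=shot('scene','s2');s=manip.observe();t=s['eef_pos'];print(t,s['ft_force'])
q=held(c,t);print(len(q),'expected apex',t+[.07,.003,.049]);a=q[q[:,2]>q[:,2].max()-.006];print(a.mean(0),q.max(0),q.min(0))
E
```

```text
clock: 3.95
eef_pos: [0.4983, -0.0887, 0.2361]
tcp_rot: [-0.001, -0.028, 1.0, 0.0]
ft_force: [-0.2, 0.6, -2.7]
finger_gap: 0.0087
gripper_force: 78.6
[ 0.49799947 -0.08792901  0.23636305] [-0.1484156   0.09412964 -3.39669845]
120 expected apex [ 0.56799947 -0.08492901  0.28536305]
[ 0.57177954 -0.0857577   0.2822772 ] [ 0.59201782 -0.07736715  0.28616948] [ 0.54617255 -0.09602867  0.22095321]
```

```bash
python3 -m creep '[[0,0,0,0,0,0.6,1],[0,0,0,2.5,0,0,1],[0,0,0,2.5,0,0,1],[0,0,0,2.5,0,0,1],[0,0,0,2.5,0,0,1],[0,0,0,2.5,0,0,1],[0,0,0,2.1,0,0,1],[0,0,0,0,0,0,1],[0,0,0,0,0,0,1]]'
python3 - <<'E'
from meas import *
c=shot('scene','s3');s=manip.observe();t=s['eef_pos'];print(t,s['ft_force'])
q=held(c,t);a=q[q[:,2]>.27];print(len(a),a.mean(0),a.max(0),a.min(0),'exp apex',t+[.07,.003,.049])
cv2.imwrite('pics/s3c.png',cv2.resize(c['pixels'][110:270,170:300],(650,600)[:2],interpolation=3))
E
```

```text
clock: 4.75
eef_pos: [0.6446, -0.0869, 0.243]
tcp_rot: [-0.0, -0.03, 1.0, 0.0]
ft_force: [0.4, -0.7, -2.8]
finger_gap: 0.0088
gripper_force: 78.7
[ 0.64406013 -0.08702315  0.24336214] [-0.15994954  0.76717995 -1.72124566]
113 [ 0.72345041 -0.08373333  0.28298615] [ 0.73703191 -0.07528656  0.29156502] [ 0.69310958 -0.0927879   0.27020112] exp apex [ 0.71406013 -0.08402315  0.29236214]
```

View pics/s3c.png

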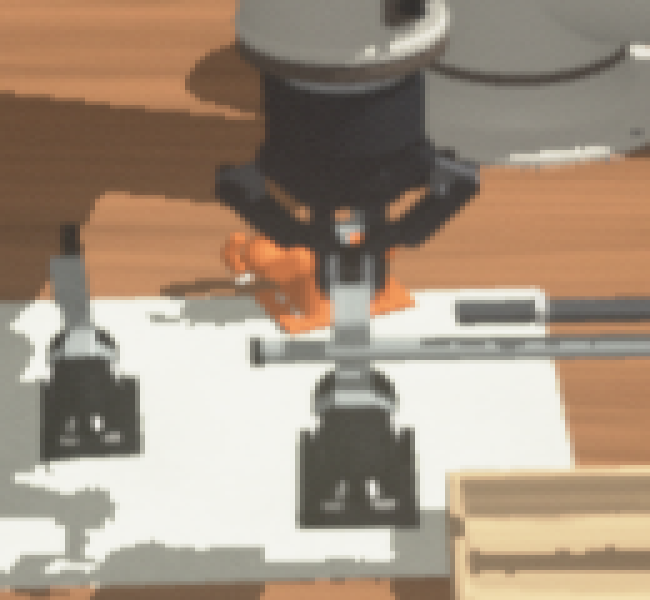

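The hook at crop (350,300) is above the bare rail, between the end (255,350) and the keeper start (455,310). I'll lower it.

```bash
python3 -m creep '[[0,0,0,0,0,-1,1],[0,0,0,0,0,-1,1],[0,0,0,0,0,-0.6,1],[0,0,0,0,0,-0.4,1],[0,0,0,0,0,0,1],[0,0,0,0,0,0,1]]'
python3 -m creep '[[0,0,0,0,0,-0.2,1],[0,0,0,0,0,-0.2,1],[0,0,0,0,0,0,1]]'
```

```text
clock: 5.3
eef_pos: [0.6442, -0.0879, 0.2132]
tcp_rot: [-0.0, -0.029, 1.0, -0.0]
ft_force: [0.3, -0.7, -2.0]
finger_gap: 0.0089
gripper_force: 78.7
clock: 5.55
eef_pos: [0.6444, -0.0879, 0.209]
tcp_rot: [-0.0, -0.029, 1.0, -0.0]
ft_force: [-0.3, -0.0, -3.0]
finger_gap: 0.009
gripper_force: 78.7
```

```bash
python3 -m creep '[[0,0,0,0,0,-0.15,1],[0,0,0,0,0,0,1]]'; python3 -m creep '[[0,0,0,0,0,-0.15,1],[0,0,0,0,0,0,1]]'
python3 - <<'E'
from meas import *
c=shot('top','t3');s=manip.observe();t=s['eef_pos'];print(t,s['ft_force'])
q=held(c,t,(.07,0,.034));a=q[q[:,2]>.25];print(len(a),a.mean(0),a.max(0),a.min(0))
E
```

```text
clock: 5.72
eef_pos: [0.6445, -0.0879, 0.2078]
tcp_rot: [0.0, -0.029, 1.0, -0.0]
ft_force: [-1.1, -0.3, -1.1]
finger_gap: 0.009
gripper_force: 78.9
clock: 5.88
eef_pos: [0.6447, -0.0879, 0.2069]
tcp_rot: [0.001, -0.029, 1.0, -0.0]
ft_force: [-2.7, 0.6, 5.5]
finger_gap: 0.0085
gripper_force: 80.1
[ 0.64465041 -0.08794737  0.20700637] [-2.75356468 -0.044719    4.9324939 ]<stdin>:3: RuntimeWarning: Mean of empty slice.
  ret = um.true_divide(
Traceback (most recent call last):
ValueError: zero-size array to reduction operation maximum which has no identity
```

```bash
python3 -m creep '[[0,0,0,-0.15,0,0.45,1],[0,0,0,-0.09,1.5,0,1],[0,0,0,-0.18,3,0,1],[0,0,0,-0.18,3,0,1],[0,0,0,-0.18,3,0,1],[0,0,0,0,0,0,1]]'
python3 -m creep '[[0,0,0,-0.18,3,0,1],[0,0,0,-0.18,3,0,1],[0,0,0,-0.18,3,0,1],[0,0,0,-0.18,3,0,1],[0,0,0,-0.18,3,0,1],[0,0,0,-0.18,3,0,1],[0,0,0,-0.18,3,0,1],[0,0,0,0,0,0,1],[0,0,0,0,0,0,1]]'
```

```text
clock: 6.43
eef_pos: [0.6359, 0.0224, 0.211]
tcp_rot: [-0.0, -0.031, 1.0, 0.001]
ft_force: [-0.3, -1.1, -2.0]
finger_gap: 0.009
gripper_force: 78.8
clock: 7.18
eef_pos: [0.6233, 0.2291, 0.2105]
tcp_rot: [-0.0, -0.03, 1.0, -0.0]
ft_force: [0.1, 0.2, -2.6]
finger_gap: 0.0084
gripper_force: 79.1
```

Run:
```python
from meas import *
c=shot('scene','s4');t=manip.observe()['eef_pos']
q=held(c,t);a=q[(q[:,2]<.235)&(q[:,2]>.2)];print(len(a),a.mean(0),a.max(0),a.min(0))
cv2.imwrite('pics/s4c.png',cv2.resize(c['pixels'][150:250,250:430],(792,440),interpolation=3))
```

```text
47 [0.68838845 0.22809117 0.21684197] [0.71519647 0.23944171 0.23496114] [0.67291573 0.21346505 0.20021076]
```

View pics/s4c.png

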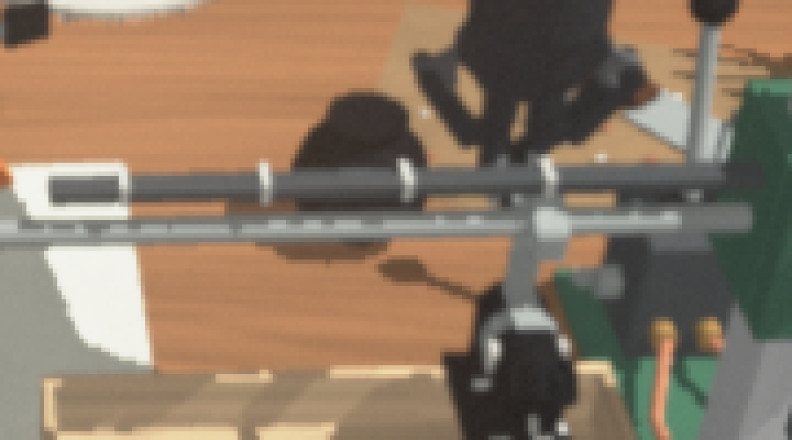

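The ticks are at crop x = 124, 266, 406 and 546, so pixel columns 278, 310.5, 342.3 and 374. Hook A's tip is at crop (552,220), nearly under tick 1. I'll compute the tick y positions.

Run:
```python
from meas import *
c=load('s4')
uv=[(250+x/4.4,150+y/4.4) for x,y in((124,187),(266,182),(406,178),(546,175))]
print(onplane(c,uv,.274).round(4))
print(onplane(c,[(250+552/4.4,150+222/4.4)],.255).round(4))
y=[.230,.155,.080,.005]
print(proj(c,[[.709-.058*v,v,.243] for v in y]).round(1))
```

```text
[[0.7129 0.0055 0.274 ]
 [0.7069 0.0807 0.274 ]
 [0.7018 0.1548 0.274 ]
 [0.6975 0.2289 0.274 ]]
[[0.7135 0.2321 0.255 ]]
[[372.5 199.6]
 [340.8 200.3]
 [309.2 201. ]
 [277.6 201.7]]
```

```bash
python3 -m creep '[[0,0,0,0,-0.3,0,1],[0,0,0,0,0,-0.15,1],[0,0,0,0,0,-0.1,1],[0,0,0,0,0,0,1]]'
python3 -m creep '[[0,0,0,0,0,0,0.45],[0,0,0,0,0,0,0.45],[0,0,0,0,0,0,0.45],[0,0,0,0,0,0,0.45],[0,0,0,0,0,1,0.45],[0,0,0,0,0,1.5,0.45],[0,0,0,0,0,2,0.45],[0,0,0,0,0,2,0.45],[0,0,0,0,0,0,0.45],[0,0,0,0,0,0,0.45]]'
python3 - <<'E'
from meas import *
c=shot('scene','s5');shot('top','t5')
cv2.imwrite('pics/s5c.png',cv2.resize(c['pixels'][130:270,130:430],(792,370),interpolation=3))
E
```

```text
clock: 7.57
eef_pos: [0.6243, 0.2233, 0.2083]
tcp_rot: [0.0, -0.028, 1.0, -0.0]
ft_force: [0.1, -2.0, -1.9]
finger_gap: 0.0089
gripper_force: 79.4
clock: 8.4
eef_pos: [0.6243, 0.2243, 0.2751]
tcp_rot: [0.001, -0.029, 1.0, 0.0]
ft_force: [0.2, -0.3, -0.7]
finger_gap: 0.0242
gripper_force: 0.0
```

View pics/s5c.png

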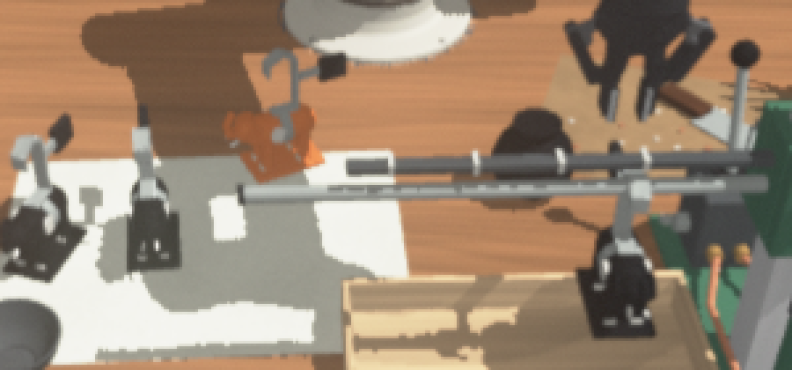

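```bash
cat >> meas.py <<'E'
def hung(c,y0):
    "y of a hung hook's front legs, by cloud of strap in front of rail below the keeper"
    P=cloud(c);V=P.reshape(-1,3);xr=.709-.058*V[:,1]
    m=(abs(V[:,1]-y0)<.03)&(V[:,0]-xr>.012)&(V[:,0]-xr<.04)&(V[:,2]>.226)&(V[:,2]<.262)
    v,u=np.mgrid[0:384,0:512];q=V[m];uv=np.c_[u.ravel()[m],v.ravel()[m]]
    return len(q),q.mean(0).round(4),q.min(0).round(4),q.max(0).round(4),uv.min(0),uv.max(0)
E
python3 - <<'E'
from meas import *
for f in('s4','s5'):print(f,hung(load(f),.227))
c=load('t5');P=cloud(c).reshape(-1,3)
# plate top of hung hanger: z .095+.136=.231
m=(P[:,2]>.20)&(P[:,2]<.245)&(abs(P[:,0]-.63)<.03)&(abs(P[:,1]-.22)<.05);q=P[m];print(len(q),q.mean(0) if len(q) else 0)
E
```

```text
s4 (62, array([0.7114, 0.2318, 0.241 ]), array([0.7077, 0.2225, 0.2293]), array([0.7154, 0.2411, 0.2518]), array([370, 200]), array([378, 208]))
s5 (65, array([0.7133, 0.2252, 0.239 ]), array([0.7081, 0.2163, 0.2262]), array([0.7177, 0.2348, 0.2501]), array([368, 201]), array([375, 210]))
0 0
```

Hanger A hangs about 5 mm short of tick 1, well within tolerance. Next I'll re-measure B and C from the fresh top image.

Run:
```python
from meas import *
c=load('t5');P=cloud(c)
for xy in [(.50,-.26),(.515,-.36)]:
    p,y,n,m,hk=pose(c,P,xy);print('plate',p.round(3),'yaw',y.round(3),n,m,'hook',(p+.068*np.array([np.cos(y),np.sin(y)])).round(3),hk.round(3))
```

```text
plate [ 0.446 -0.264] yaw 0.103 29 67 hook [ 0.513 -0.257] [ 0.512 -0.257]
plate [ 0.467 -0.356] yaw -0.33 26 68 hook [ 0.531 -0.378] [ 0.528 -0.377]
```

```bash
python3 -m creep '[[0,0,0,-3,0,0,0.2],[0,0,0,-3,0,0,0.2],[0,0,0.0035,-0.8,-3.26,-0.24,0.2],[0,0,0.0035,-0.8,-3.26,-0.24,0.2],[0,0,0.0035,-0.8,-3.26,-0.24,0.2],[0,0,0.0035,-0.8,-3.26,-0.24,0.2],[0,0,0.0035,-0.8,-3.26,-0.24,0.2],[0,0,0.0035,-0.8,-3.26,-0.24,0.2],[0,0,0.0035,-0.8,-3.26,-0.24,0.2],[0,0,0.0035,-0.8,-3.26,-0.24,0.2]]'
python3 -m creep '[[0,0,0.0035,-0.8,-3.26,-0.24,0.2],[0,0,0.0035,-0.8,-3.26,-0.24,0.2],[0,0,0.0035,-0.8,-3.26,-0.24,0.2],[0,0,0.0035,-0.8,-3.26,-0.24,0.2],[0,0,0.0035,-0.8,-3.26,-0.24,0.2],[0,0,0.0035,-0.8,-3.26,-0.24,0.2],[0,0,0.0035,-0.8,-3.26,-0.24,0.2],[0,0,0,0,0,0,0.2],[0,0,0,0,0,0,0.2]]'
cat >> meas.py <<'E'
def wplate(c,tcp,zt=.136):
    P=cloud(c);br=c['pixels'].max(2);m=(np.hypot(P[...,0]-tcp[0],P[...,1]-tcp[1])<.05)&(P[...,2]>.1)&(P[...,2]<.145)&(br<70)
    k=cv2.connectedComponentsWithStats(m.astype(np.uint8));i=1+np.argmax(k[2][1:,4]);q=P[k[1]==i]
    t=q[q[:,2]>.128];(cx,cy),(w,h),a=cv2.minAreaRect((t[:,:2]*1000).astype(np.float32))
    vx,vy,_,_=cv2.fitLine(t[:,:2].astype(np.float32),cv2.DIST_HUBER,0,.001,.001).ravel()
    return len(t),(cx/1000,cy/1000),(w,h),np.arctan(vy/vx),q.max(0).round(3)
E
python3 - <<'E'
from meas import *
c=shot('wrist','w2');s=manip.observe();t=s['eef_pos'];print(t,s['tcp_rot']);print(wplate(c,t))
E
```

```text
clock: 9.33
eef_pos: [0.499, -0.038, 0.2534]
tcp_rot: [-0.0, -0.043, 0.999, 0.0]
ft_force: [1.3, -0.9, 1.1]
finger_gap: 0.0345
gripper_force: 0.0
clock: 10.08
eef_pos: [0.4432, -0.2659, 0.2362]
tcp_rot: [-0.001, -0.054, 0.999, 0.001]
ft_force: [-0.1, 1.0, -0.5]
finger_gap: 0.0339
gripper_force: 0.0
[ 0.44365665 -0.26495365  0.23657388] [-4.73805337e-04 -5.46431069e-02  9.98505704e-01  5.14861322e-04]
(673, (0.44465042114257813, -0.2685661315917969), (35.726051330566406, 9.93655776977539), np.float32(0.1429598), array([ 0.463, -0.262,  0.138]))
```

```bash
python3 -m creep '[[0,0,0.034,-0.2,-0.35,-2.4,0.2],[0,0,0,0,0,-2.5,0.2],[0,0,0,0,0,-2.5,0.2],[0,0,0,0,0,-2.5,0.2],[0,0,0,0,0,-1.5,0.2],[0,0,0,0,0,-1.0,0.2],[0,0,0,0,0,0,1],[0,0,0,0,0,0,1],[0,0,0,0,0,0,1],[0,0,0,0,0,0,1]]' 80
python3 -m creep '[[0,0,0,0,0,0,1],[0,0,0,0,0,0.5,1],[0,0,0,0,0,1,1],[0,0,0,0,0,1.5,1],[0,0,0,0,0,2,1],[0,0,0,0,0,2.5,1],[0,0,0,0,0,2.5,1],[0,0,0,0,0,2.5,1],[0,0,0,0,0,0,1]]'
```

```text
clock: 10.97
eef_pos: [0.4424, -0.2685, 0.1143]
tcp_rot: [0.0, -0.072, 0.997, -0.001]
ft_force: [0.3, -0.3, -2.1]
finger_gap: 0.0085
gripper_force: 78.8
clock: 11.72
eef_pos: [0.443, -0.2692, 0.2443]
tcp_rot: [0.003, -0.072, 0.997, -0.003]
ft_force: [0.4, -0.2, -1.2]
finger_gap: 0.0088
gripper_force: 78.9
```

```bash
python3 -m creep '[[0,0,-0.0143,1.28,3.02,0,1],[0,0,-0.0143,1.28,3.02,0,1],[0,0,-0.0143,1.28,3.02,0,1],[0,0,-0.0143,1.28,3.02,0,1],[0,0,-0.0143,1.28,3.02,0,1],[0,0,-0.0143,1.28,3.02,0,1],[0,0,0,0,0,0,1],[0,0,0,0,0,0,1]]'
python3 - <<'E'
from meas import *
c=shot('scene','s6');s=manip.observe();t=s['eef_pos'];q=held(c,t);a=q[q[:,2]>q[:,2].max()-.006];print(t,s['ft_force'],a.mean(0),q.max(0))
E
```

```text
clock: 12.38
eef_pos: [0.5191, -0.0858, 0.2386]
tcp_rot: [0.0, -0.031, 1.0, -0.0]
ft_force: [0.5, -0.1, -2.2]
finger_gap: 0.0089
gripper_force: 79.2
[ 0.51882325 -0.08677371  0.23853842] [-0.33667799 -0.12632749 -2.73003907] [ 0.59423517 -0.08176195  0.28515632] [ 0.61396231 -0.07374422  0.28812429]
```

```bash
python3 -m creep '[[0,0,0,0,0,0.5,1],[0,0,0,2.5,0,0,1],[0,0,0,2.5,0,0,1],[0,0,0,2.5,0,0,1],[0,0,0,2.5,0,0,1],[0,0,0,2.4,-0.1,0,1],[0,0,0,0,0,0,1],[0,0,0,0,0,0,1]]'
```

```text
clock: 13.1
eef_pos: [0.6431, -0.0894, 0.2428]
tcp_rot: [-0.001, -0.029, 1.0, 0.0]
ft_force: [0.3, -1.0, -2.2]
finger_gap: 0.0083
gripper_force: 79.2
```

```bash
python3 -m creep '[[0,0,0,0,0,-1,1],[0,0,0,0,0,-1,1],[0,0,0,0,0,-0.6,1],[0,0,0,0,0,-0.4,1],[0,0,0,0,0,0,1],[0,0,0,0,0,0,1]]'
```

```text
clock: 13.6
eef_pos: [0.6426, -0.0882, 0.2133]
tcp_rot: [-0.0, -0.029, 1.0, -0.0]
ft_force: [0.9, -0.4, -2.2]
finger_gap: 0.0086
gripper_force: 79.2
```

```bash
python3 -m creep '[[0,0,0,0,0,-0.2,1],[0,0,0,-0.09,1.5,0,1],[0,0,0,-0.17,3,0,1],[0,0,0,-0.17,3,0,1],[0,0,0,-0.17,3,0,1],[0,0,0,0,0,0,1]]'
python3 -m creep '[[0,0,0,-0.17,3,0,1],[0,0,0,-0.17,3,0,1],[0,0,0,-0.17,3,0,1],[0,0,0,-0.17,3,0,1],[0,0,0,-0.09,1.5,0,1],[0,0,0,0,0,0,1],[0,0,0,0,0,0,1]]'
python3 - <<'E'
from meas import *
c=shot('scene','s7');s=manip.observe();print(s['eef_pos'],s['ft_force']);print(hung(c,.153));print(hung(c,.227))
E
```

```text
clock: 14.1
eef_pos: [0.6363, 0.0221, 0.2118]
tcp_rot: [0.0, -0.031, 1.0, 0.001]
ft_force: [-0.3, -0.3, -1.9]
finger_gap: 0.0088
gripper_force: 79.2
clock: 14.68
eef_pos: [0.629, 0.1527, 0.2114]
tcp_rot: [0.0, -0.03, 1.0, -0.0]
ft_force: [-0.3, -0.6, -2.9]
finger_gap: 0.0089
gripper_force: 79.3
[0.62908032 0.15181916 0.21133802] [ 0.57509453 -0.66085331 -3.07963456]
(70, array([0.7182, 0.156 , 0.2437]), array([0.7118, 0.1472, 0.2288]), array([0.7235, 0.1656, 0.2553]), array([338, 200]), array([346, 209]))
(66, array([0.7134, 0.225 , 0.2391]), array([0.7079, 0.2161, 0.2265]), array([0.7186, 0.2339, 0.2508]), array([368, 201]), array([375, 210]))
```

```bash
python3 -m creep '[[0,0,0,0,0,-0.15,1],[0,0,0,0,0,-0.15,1],[0,0,0,0,0,0,1],[0,0,0,0,0,0,1]]'
python3 -m creep '[[0,0,0,0,0,0,0.45],[0,0,0,0,0,0,0.45],[0,0,0,0,0,0,0.45],[0,0,0,0,0,0,0.45],[0,0,0,0,0,1,0.45],[0,0,0,0,0,1.5,0.45],[0,0,0,0,0,2,0.45],[0,0,0,0,0,2,0.45],[0,0,0,0,0,0,0.45],[0,0,0,0,0,0,0.45]]'
python3 - <<'E'
from meas import *
c=shot('scene','s8');s=manip.observe();print(s['eef_pos'],s['ft_force']);print(hung(c,.153));print(hung(c,.227))
c=shot('top','t8');P=cloud(c)
p,y,n,m,hk=pose(c,P,(.515,-.36));print('plate',p.round(3),'yaw',y.round(3),n,m,'hook',(p+.068*np.array([np.cos(y),np.sin(y)])).round(3),hk.round(3))
E
```

```text
clock: 15.07
eef_pos: [0.6292, 0.1511, 0.2084]
tcp_rot: [0.0, -0.029, 1.0, -0.0]
ft_force: [-0.9, -1.7, -0.5]
finger_gap: 0.0089
gripper_force: 79.6
clock: 15.9
eef_pos: [0.6295, 0.1519, 0.275]
tcp_rot: [0.001, -0.029, 1.0, 0.0]
ft_force: [-0.1, 1.0, -0.5]
finger_gap: 0.0235
gripper_force: 0.0
[0.62915778 0.15187607 0.27364913] [ 0.33554461  0.69143685 -1.11451901]
(74, array([0.7177, 0.1544, 0.2409]), array([0.7117, 0.145 , 0.2275]), array([0.7228, 0.1637, 0.2571]), array([337, 199]), array([345, 210]))
(67, array([0.7131, 0.2253, 0.2389]), array([0.7079, 0.2166, 0.2262]), array([0.7178, 0.2343, 0.2508]), array([368, 201]), array([375, 210]))
plate [ 0.466 -0.356] yaw -0.335 27 69 hook [ 0.53  -0.378] [ 0.528 -0.376]
```

```bash
python3 -m creep '[[0,0,0,-3,0,0,0.2],[0,0,0,-3,0,0,0.2],[0,0,-0.0246,-0.66,-3.17,-0.22,0.2],[0,0,-0.0246,-0.66,-3.17,-0.22,0.2],[0,0,-0.0246,-0.66,-3.17,-0.22,0.2],[0,0,-0.0246,-0.66,-3.17,-0.22,0.2],[0,0,-0.0246,-0.66,-3.17,-0.22,0.2],[0,0,-0.0246,-0.66,-3.17,-0.22,0.2],[0,0,-0.0246,-0.66,-3.17,-0.22,0.2],[0,0,-0.0246,-0.66,-3.17,-0.22,0.2]]'
python3 -m creep '[[0,0,-0.0246,-0.66,-3.17,-0.22,0.2],[0,0,-0.0246,-0.66,-3.17,-0.22,0.2],[0,0,-0.0246,-0.66,-3.17,-0.22,0.2],[0,0,-0.0246,-0.66,-3.17,-0.22,0.2],[0,0,-0.0246,-0.66,-3.17,-0.22,0.2],[0,0,-0.0246,-0.66,-3.17,-0.22,0.2],[0,0,-0.0246,-0.66,-3.17,-0.22,0.2],[0,0,-0.0246,-0.66,-3.17,-0.22,0.2],[0,0,0,0,0,0,0.2],[0,0,0,0,0,0,0.2]]'
python3 - <<'E'
from meas import *
c=shot('wrist','w3');s=manip.observe();t=s['eef_pos'];print(t,s['tcp_rot']);print(wplate(c,t))
E
```

```text
clock: 16.83
eef_pos: [0.5154, -0.1031, 0.2548]
tcp_rot: [-0.001, 0.069, 0.998, 0.0]
ft_force: [0.9, -0.3, 0.1]
finger_gap: 0.0344
gripper_force: 0.0
clock: 17.67
eef_pos: [0.4627, -0.3564, 0.2367]
tcp_rot: [-0.001, 0.168, 0.986, 0.001]
ft_force: [0.4, 0.8, -0.3]
finger_gap: 0.034
gripper_force: 0.0
[ 0.46316306 -0.35536957  0.23713669] [-6.64926203e-04  1.66969604e-01  9.85961670e-01  5.42128457e-04]
(666, (0.464388427734375, -0.3588546142578125), (9.988372802734375, 36.005859375), np.float32(-0.3001758), array([ 0.483, -0.349,  0.138]))
```

```bash
python3 -m creep '[[0,0,0.035,-0.05,-0.3,-2.4,0.2],[0,0,0,0,0,-2.5,0.2],[0,0,0,0,0,-2.5,0.2],[0,0,0,0,0,-2.5,0.2],[0,0,0,0,0,-1.5,0.2],[0,0,0,0,0,-1.0,0.2],[0,0,0,0,0,0,1],[0,0,0,0,0,0,1],[0,0,0,0,0,0,1],[0,0,0,0,0,0,1]]' 80
python3 -m creep '[[0,0,0,0,0,0,1],[0,0,0,0,0,0.5,1],[0,0,0,0,0,1,1],[0,0,0,0,0,1.5,1],[0,0,0,0,0,2,1],[0,0,0,0,0,2.5,1],[0,0,0,0,0,2.5,1],[0,0,0,0,0,2.5,1],[0,0,0,0,0,0.5,1],[0,0,0,0,0,0,1]]'
```

```text
clock: 18.55
eef_pos: [0.4634, -0.3585, 0.1152]
tcp_rot: [0.001, 0.149, 0.989, -0.0]
ft_force: [0.0, 0.3, -2.5]
finger_gap: 0.0085
gripper_force: 79.3
clock: 19.38
eef_pos: [0.4634, -0.3588, 0.2466]
tcp_rot: [0.002, 0.149, 0.989, -0.001]
ft_force: [0.0, 0.4, -2.8]
finger_gap: 0.0088
gripper_force: 79.4
```

```bash
python3 -m creep '[[0,0,0.0398,0.63,3.01,0,1],[0,0,0.0398,0.63,3.01,0,1],[0,0,0.0398,0.63,3.01,0,1],[0,0,0.0398,0.63,3.01,0,1],[0,0,0.0398,0.63,3.01,0,1],[0,0,0.0398,0.63,3.01,0,1],[0,0,0.0398,0.63,3.01,0,1],[0,0,0.0398,0.63,3.01,0,1],[0,0,0.0398,0.63,3.01,0,1],[0,0,0,0,0,0,1]]'
python3 - <<'E'
from meas import *
c=shot('scene','s9');s=manip.observe();t=s['eef_pos'];q=held(c,t);a=q[q[:,2]>q[:,2].max()-.006];print(t,s['ft_force'],a.mean(0),q.max(0));print(hung(c,.153));print(hung(c,.227))
E
```

```text
clock: 20.22
eef_pos: [0.5199, -0.083, 0.2429]
tcp_rot: [-0.001, -0.032, 0.999, 0.001]
ft_force: [-0.8, -0.9, -2.7]
finger_gap: 0.0088
gripper_force: 79.5
[ 0.51962195 -0.08504679  0.24293219] [-0.44965871 -0.85707735 -2.52967753] [ 0.59356413 -0.07940432  0.28882411] [ 0.61343176 -0.07133071  0.29196498]
(66, array([0.7184, 0.1544, 0.24  ]), array([0.7124, 0.1454, 0.2269]), array([0.7244, 0.163 , 0.2502]), array([337, 202]), array([345, 210]))
(67, array([0.7132, 0.2252, 0.2388]), array([0.7076, 0.2165, 0.226 ]), array([0.7172, 0.2347, 0.2494]), array([368, 201]), array([375, 210]))
```

```bash
python3 -m creep '[[0,0,0,0,-0.3,0.15,1],[0,0,0,2.5,0,0,1],[0,0,0,2.5,0,0,1],[0,0,0,2.5,0,0,1],[0,0,0,2.5,0,0,1],[0,0,0,2.4,0,0,1],[0,0,0,0,0,0,1],[0,0,0,0,0,0,1]]'
```

```text
clock: 20.93
eef_pos: [0.6439, -0.0918, 0.2439]
tcp_rot: [-0.001, -0.029, 1.0, 0.0]
ft_force: [-0.4, -0.2, -2.6]
finger_gap: 0.009
gripper_force: 79.5
```

```bash
python3 -m creep '[[0,0,0,0,0,-1,1],[0,0,0,0,0,-1,1],[0,0,0,0,0,-0.6,1],[0,0,0,0,0,-0.4,1],[0,0,0,0,0,0,1],[0,0,0,0,0,0,1]]'
```

```text
clock: 21.43
eef_pos: [0.6435, -0.0905, 0.2156]
tcp_rot: [-0.0, -0.029, 1.0, -0.0]
ft_force: [0.0, 0.6, -2.4]
finger_gap: 0.0088
gripper_force: 79.5
```

```bash
python3 -m creep '[[0,0,0,0,0,-0.35,1],[0,0,0,-0.09,1.5,0,1],[0,0,0,-0.17,3,0,1],[0,0,0,-0.17,3,0,1],[0,0,0,-0.17,3,0,1],[0,0,0,-0.17,3,0,1],[0,0,0,-0.17,3,0,1],[0,0,0,0,0,0,1],[0,0,0,0,0,0,1]]'
python3 - <<'E'
from meas import *
c=shot('scene','s10');s=manip.observe();print(s['eef_pos'],s['ft_force']);print(hung(c,.08));print(hung(c,.153));print(hung(c,.227))
E
```

```text
clock: 22.18
eef_pos: [0.634, 0.0767, 0.2123]
tcp_rot: [0.0, -0.031, 1.0, 0.0]
ft_force: [-0.3, -0.1, -2.1]
finger_gap: 0.0086
gripper_force: 79.5
[0.63420104 0.07541939 0.21226983] [ 0.04735443 -1.14772855 -1.86549302]
(71, array([0.7218, 0.0802, 0.2423]), array([0.7159, 0.0714, 0.2277]), array([0.7279, 0.0883, 0.2562]), array([306, 200]), array([313, 210]))
(68, array([0.7179, 0.1542, 0.2401]), array([0.7126, 0.1455, 0.2271]), array([0.7219, 0.1631, 0.2514]), array([337, 201]), array([345, 210]))
(69, array([0.7129, 0.2251, 0.2393]), array([0.7082, 0.2163, 0.2266]), array([0.7185, 0.2345, 0.25  ]), array([368, 201]), array([375, 210]))
```

Tip y is 0.080, so the hook is at about 0.079 against mark 3 at 0.081. I'll lower and release.

```bash
python3 -m creep '[[0,0,0,0,0.1,-0.15,1],[0,0,0,0,0,-0.15,1],[0,0,0,0,0,0,1],[0,0,0,0,0,0,1]]'
python3 -m creep '[[0,0,0,0,0,0,0.45],[0,0,0,0,0,0,0.45],[0,0,0,0,0,0,0.45],[0,0,0,0,0,0,0.45],[0,0,0,0,0,1,0.45],[0,0,0,0,0,1.5,0.45],[0,0,0,0,0,2,0.45],[0,0,0,0,0,2,0.45],[0,0,0,0,0,0,0.45],[0,0,0,0,0,0,0.45]]'
python3 - <<'E'
from meas import *
c=shot('scene','s11');s=manip.observe();print(s['eef_pos'],s['ft_force']);print(hung(c,.08));print(hung(c,.153));print(hung(c,.227))
cv2.imwrite('pics/s11c.png',cv2.resize(c['pixels'][130:270,170:450],(792,396),interpolation=3))
E
```

```text
clock: 22.57
eef_pos: [0.6343, 0.0749, 0.2089]
tcp_rot: [-0.0, -0.029, 1.0, -0.0]
ft_force: [0.6, -0.1, -1.9]
finger_gap: 0.0087
gripper_force: 79.5
clock: 23.4
eef_pos: [0.6347, 0.0756, 0.2758]
tcp_rot: [0.001, -0.029, 1.0, -0.0]
ft_force: [0.6, 0.1, -1.4]
finger_gap: 0.0236
gripper_force: 0.0
[0.63435993 0.07552755 0.27446365] [ 0.27770239  0.82156589 -0.26981066]
(68, array([0.7223, 0.0773, 0.2392]), array([0.7168, 0.0687, 0.2274]), array([0.7261, 0.0863, 0.2534]), array([305, 201]), array([312, 211]))
(68, array([0.718 , 0.1538, 0.2395]), array([0.7132, 0.1451, 0.2273]), array([0.7221, 0.1632, 0.2514]), array([337, 201]), array([345, 211]))
(68, array([0.7134, 0.2252, 0.2391]), array([0.7079, 0.2163, 0.2265]), array([0.7178, 0.2348, 0.2493]), array([368, 201]), array([375, 210]))
```

View pics/s11c.png

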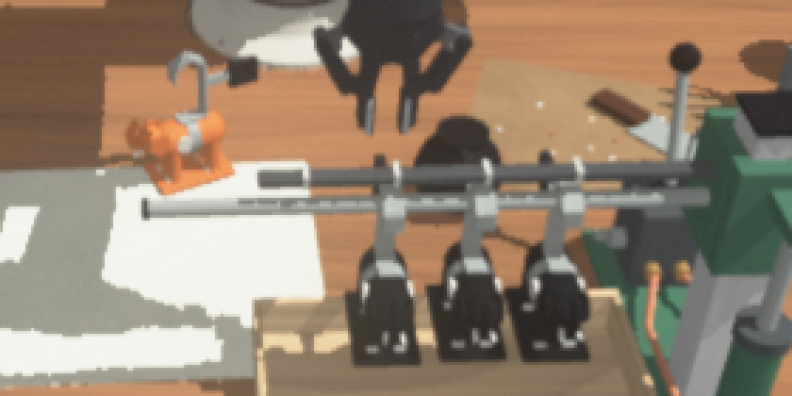

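Three elephants hang, tips at crop x 395, 484 and 572 under the ticks at 397, 488 and 580. They are level and still, and the knob is at (685,58). Now the lever: I'll shut the gripper and go to the robot side of the knob.

```bash
python3 -m creep '[[0,0,0,-3.4,0,0.3,0.5],[0,0,0,-3.4,0,0.3,1],[0,0,0,-3.4,0,0.3,1],[0,0,0,-3.4,0,0.3,1],[0,0,0,-3.4,0,0.3,1],[0,0,0,-3.6,0,0.3,1]]' 40
python3 -m creep '[[0,0,0,0,2.94,0,1],[0,0,0,0,2.94,0,1],[0,0,0,0,2.94,0,1],[0,0,0,0,2.94,0,1],[0,0,0,0,2.94,0,1],[0,0,0,0,2.94,0,1],[0,0,0,0,2.94,0,1],[0,0,0,0,2.94,0,1],[0,0,0,0,2.94,0,1],[0,0,0,0,2.94,0,1]]'
python3 -m creep '[[0,0,0,0,0,0,1],[0,0,0,0,0,0,1]]'
python3 - <<'E'
from meas import *
s=manip.observe();print(s['eef_pos'],s['joint_pos'].round(2))
V=cloud(shot('scene','s12')).reshape(-1,3);m=(V[:,2]>.228)&(V[:,2]<.29)&(V[:,0]<.53)&(V[:,0]>.455)&(V[:,1]>.33)&(V[:,1]<.41)
q=V[m];print('knob',len(q),q.mean(0),q.min(0),q.max(0))
E
```

```text
clock: 23.95
eef_pos: [0.4265, 0.0755, 0.2911]
tcp_rot: [-0.001, -0.029, 1.0, -0.0]
ft_force: [-0.4, -0.6, 1.6]
finger_gap: -0.0002
gripper_force: 0.0
clock: 24.78
eef_pos: [0.4278, 0.3709, 0.2912]
tcp_rot: [-0.001, -0.029, 1.0, -0.0]
ft_force: [0.9, -0.4, -0.2]
finger_gap: -0.0002
gripper_force: 0.0
clock: 24.95
eef_pos: [0.4278, 0.3705, 0.2907]
tcp_rot: [-0.001, -0.03, 1.0, -0.001]
ft_force: [-0.5, -0.4, -0.0]
finger_gap: 0.0001
gripper_force: 0.0
[0.42777307 0.37047667 0.29071107] [ 0.58  0.12  1.37 -0.    1.65 -1.05]
knob 106 [0.4873592  0.36890027 0.24830555] [0.47350043 0.35753193 0.22814974] [0.49785467 0.38340621 0.26066042]
```

```bash
python3 -m creep '[[0,0,0,0,0,-1.8,1],[0,0,0,0,0,-1.8,1],[0,0,0,0,0,-1.8,1],[0,0,0,1.5,0.08,0,1],[0,0,0,1.5,0.08,0,1],[0,0,0,1.5,0.08,0,1],[0,0,0,1,0.06,0,1],[0,0,0,0,0,0,1]]'
python3 -m creep '[[0,0,0,1,0.06,0,1],[0,0,0,0.8,0.05,0,1],[0,0,0,0.8,0.05,0,1],[0,0,0,0.5,0.03,0,1],[0,0,0,0,0,0,1]]'
```

```text
clock: 25.67
eef_pos: [0.4845, 0.3713, 0.2377]
tcp_rot: [-0.0, -0.028, 1.0, -0.0]
ft_force: [-0.7, -0.6, 1.2]
finger_gap: 0.0001
gripper_force: 0.6
clock: 26.08
eef_pos: [0.5148, 0.3737, 0.2379]
tcp_rot: [0.0, -0.029, 1.0, -0.0]
ft_force: [-0.1, -0.6, -0.3]
finger_gap: -0.0001
gripper_force: 0.0
```

Run:
```python
from meas import *
c=shot('scene','s13');s=manip.observe();print(s['ft_force'])
V=cloud(c).reshape(-1,3);m=(V[:,2]>.228)&(V[:,2]<.29)&(V[:,0]<.6)&(V[:,0]>.53)&(V[:,1]>.35)&(V[:,1]<.4)
q=V[m];print('knob',len(q),q.mean(0),q.min(0),q.max(0))
cv2.imwrite('pics/s13c.png',cv2.resize(c['pixels'][110:290,200:480],(792,509),interpolation=3))
```

```text
[-0.03190155  0.45910334 -0.35543889]
knob 112 [0.55367555 0.37187777 0.25221758] [0.53033845 0.35962003 0.22840527] [0.56472563 0.38693088 0.2882902 ]
```

View pics/s13c.png

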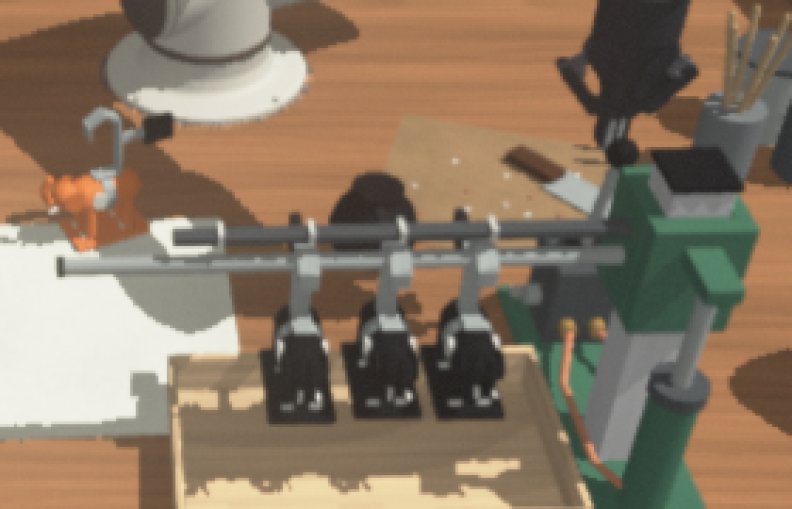

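The knob, at crop (622,150), has moved 67 mm to +x, so the lever has snapped into float, and there is no force left on the fingers. I'll back off and let the rail sink.

```bash
python3 -m creep '[[0,0,0,-2,-0.1,0,1],[0,0,0,-3,-0.2,0,1],[0,0,0,-3,-0.2,0,1],[0,0,0,-2,0,2,1],[0,0,0,0,0,3,1],[0,0,0,0,0,0,1],[0,0,0,0,0,0,1],[0,0,0,0,0,0,1],[0,0,0,0,0,0,1],[0,0,0,0,0,0,1]]'
W='[[0,0,0,0,0,0,1],[0,0,0,0,0,0,1],[0,0,0,0,0,0,1],[0,0,0,0,0,0,1],[0,0,0,0,0,0,1],[0,0,0,0,0,0,1],[0,0,0,0,0,0,1],[0,0,0,0,0,0,1],[0,0,0,0,0,0,1],[0,0,0,0,0,0,1]]' 2>/dev/null; unset W
python3 -m creep '[[0,0,0,0,0,0,1],[0,0,0,0,0,0,1],[0,0,0,0,0,0,1],[0,0,0,0,0,0,1],[0,0,0,0,0,0,1],[0,0,0,0,0,0,1],[0,0,0,0,0,0,1],[0,0,0,0,0,0,1],[0,0,0,0,0,0,1],[0,0,0,0,0,0,1]]'|head -1
python3 -m creep '[[0,0,0,0,0,0,1],[0,0,0,0,0,0,1],[0,0,0,0,0,0,1],[0,0,0,0,0,0,1],[0,0,0,0,0,0,1],[0,0,0,0,0,0,1],[0,0,0,0,0,0,1],[0,0,0,0,0,0,1],[0,0,0,0,0,0,1],[0,0,0,0,0,0,1]]'|head -1
python3 -m creep '[[0,0,0,0,0,0,1],[0,0,0,0,0,0,1],[0,0,0,0,0,0,1],[0,0,0,0,0,0,1],[0,0,0,0,0,0,1],[0,0,0,0,0,0,1],[0,0,0,0,0,0,1],[0,0,0,0,0,0,1],[0,0,0,0,0,0,1],[0,0,0,0,0,0,1]]'|head -1
python3 -m creep '[[0,0,0,0,0,0,1],[0,0,0,0,0,0,1],[0,0,0,0,0,0,1],[0,0,0,0,0,0,1],[0,0,0,0,0,0,1],[0,0,0,0,0,0,1],[0,0,0,0,0,0,1],[0,0,0,0,0,0,1],[0,0,0,0,0,0,1],[0,0,0,0,0,0,1]]'|head -1
python3 -m creep '[[0,0,0,0,0,0,1],[0,0,0,0,0,0,1],[0,0,0,0,0,0,1],[0,0,0,0,0,0,1],[0,0,0,0,0,0,1],[0,0,0,0,0,0,1],[0,0,0,0,0,0,1],[0,0,0,0,0,0,1],[0,0,0,0,0,0,1],[0,0,0,0,0,0,1]]'|head -1
python3 -m creep '[[0,0,0,0,0,0,1],[0,0,0,0,0,0,1],[0,0,0,0,0,0,1],[0,0,0,0,0,0,1],[0,0,0,0,0,0,1],[0,0,0,0,0,0,1],[0,0,0,0,0,0,1],[0,0,0,0,0,0,1],[0,0,0,0,0,0,1],[0,0,0,0,0,0,1]]'|head -1
python3 -m creep '[[0,0,0,0,0,0,1],[0,0,0,0,0,0,1],[0,0,0,0,0,0,1],[0,0,0,0,0,0,1],[0,0,0,0,0,0,1],[0,0,0,0,0,0,1],[0,0,0,0,0,0,1],[0,0,0,0,0,0,1],[0,0,0,0,0,0,1],[0,0,0,0,0,0,1]]'|head -1
python3 -m creep '[[0,0,0,0,0,0,1],[0,0,0,0,0,0,1],[0,0,0,0,0,0,1],[0,0,0,0,0,0,1],[0,0,0,0,0,0,1],[0,0,0,0,0,0,1],[0,0,0,0,0,0,1],[0,0,0,0,0,0,1],[0,0,0,0,0,0,1],[0,0,0,0,0,0,1]]'|head -1
python3 - <<'E'
from meas import *
c=shot('scene','s14');V=cloud(c).reshape(-1,3)
m=(abs(V[:,1]+.10)<.02)&(abs(V[:,0]-.715)<.02)&(V[:,2]>.1)&(V[:,2]<.27);print('rail top z',V[m,2].max() if m.any() else None)
cv2.imwrite('pics/s14c.png',cv2.resize(c['pixels'][110:310,200:480],(792,566),interpolation=3))
E
```

```text
clock: 26.97
eef_pos: [0.4143, 0.3691, 0.287]
tcp_rot: [-0.001, -0.029, 1.0, -0.0]
ft_force: [0.3, 0.4, 0.3]
finger_gap: -0.0001
gripper_force: 0.0
clock: 27.8
clock: 28.63
clock: 29.47
clock: 30.3
clock: 31.13
clock: 31.97
clock: 32.8
clock: 33.63
rail top z 0.1789318853403604
```

View pics/s14c.png

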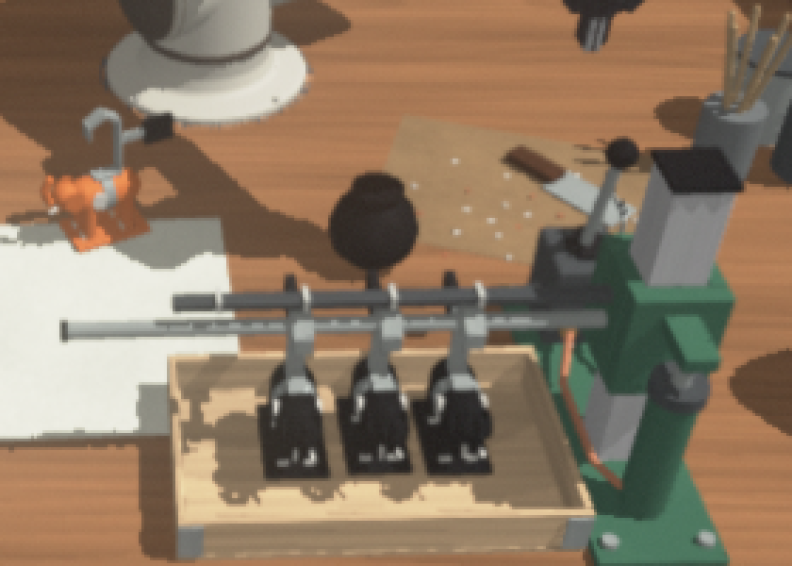

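The rail is down with all three hooks, crop (301,330), (392,330) and (476,330), still under ticks 306, 392 and 480. The lever stays forward at (622,153). One more reading to confirm it has stopped.

```bash
python3 -m creep '[[0,0,0,0,0,0,1],[0,0,0,0,0,0,1],[0,0,0,0,0,0,1],[0,0,0,0,0,0,1],[0,0,0,0,0,0,1],[0,0,0,0,0,0,1],[0,0,0,0,0,0,1],[0,0,0,0,0,0,1],[0,0,0,0,0,0,1],[0,0,0,0,0,0,1]]'|head -1
python3 - <<'E'
from meas import *
f=lambda c:(lambda V:np.median(V[(abs(V[:,1]+.10)<.02)&(abs(V[:,0]-.715)<.02)&(V[:,2]>.1)&(V[:,2]<.27),2]))(cloud(c).reshape(-1,3))
print(f(load('s13')),f(load('s0' if 0 else 'scene0')),f(load('s14')),f(shot('scene','s15')))
E
```

```text
clock: 34.52
0.24501591629577263 0.24652100204207872 0.17315507406392838 0.17347081002789352
```

```bash
python3 -c "
from rig import manip
print(manip.close_job())"
```

```text
the job is handed in; nothing more can be done
None
```

The job is handed in: the bench held three elephants, and they hang at marks 1, 2 and 3 (hooks about 5, 2 and 4 mm from their ticks before the rail sank). The lever stays in float, and the rail has stopped about 73 mm down with the elephants in the curing box; the hand-in gave no verdict.

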